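# Rock a tight tenon out of its mortise and hold it clear for glue

## Task

After a dry fit, the short upright rail is stuck by its tight tenon in the mortise of the stile that is clamped down on the jig board. Grip the rail and rock it side to side along the stile, leaning it well over towards the stile's long end first and then well over the other way while the tenon is still in the mortise, until it frees and draws out. Finish still gripping it, holding it still and upright straight above the mortise with the tenon just clear, one to three centimetres up, so that glue can be brushed on; do not knock over the glue bottle or push about the tools lying around.

Things in the scene. Friction and masses are not known exactly. Their poses are not given: they have to be found in the camera images.
- jig: Fixed board 125 x 305 x 12 mm with a brown wooden stile 45 wide, 285 long, 45 mm high on it, held by two steel toggle clamps with red handles (up to 95 mm above the bench, 66 and 155 mm from the mortise along the stile, bodies on +x). Origin on the bench below the mortise's middle; y along the stile: long end (190 mm) to -y, short end (95 mm) to +y; z up; turned -0.06 to 0.36 rad.
- mortise (a point): Centre of the mortise's mouth in the stile's top face, 57 mm above the bench. The mortise is 47 mm long (along the stile), 11.5 mm wide, 28 mm deep; its springy cheeks pinch the tenon near its top. A straight pull on the rail takes about 35 to 60 N before it gives, rocking it far less.
- long_end (a point): Middle of the top edge of the stile's long end, 190 mm from the mortise along the stile: the rail is leaned this way first.
- rail_center (a point): Pale wooden rail upright in the mortise: 22 mm thick (across the stile; grip it here), 60 mm wide (along the stile), 140 mm tall above its shoulders, 0.11 to 0.21 kg; below them the tenon, 10 mm thick, 40 wide, 24 long. This point is its centre, 70 mm above the shoulders, which rest on the stile at the start; axes as the jig's when upright.
- rail_top (a point): Centre of the rail's top end, 140 mm above the shoulders. Tip the rail about one shoulder edge (30 mm from its middle) by up to 0.14 rad (8 degrees; top moves 15 to 20 mm), which lifts that tenon side free, keep it up and tip back about the other edge. Once about 8 mm up it slides freely.
- tenon_foot (a point): Centre of the tenon's lower end, 24 mm below the shoulders; axes as the rail's. The tenon is clear when this is above the mortise mouth.
- glue_bottle: White glue bottle with black cap, 53 x 72 x 209 mm, standing beyond the stile's short end, 150 to 200 mm from the mortise; origin at the centre of its underside. Leave it standing.
- chisel: Bench chisel with wooden handle, 244 mm long, lying in front of the jig; origin at its middle, underside. Leave it.
- sanding_block: Cork sanding block, 61 x 105 x 31 mm, lying in front of the jig; origin at the centre of its underside. Leave it.
- coping_saw: Coping saw with blue frame and wooden handle, 125 x 325 x 29 mm, lying at the front; origin at its middle, underside. Leave it.
- screwdriver_1: Screwdriver with yellow handle, 161 mm long, lying in front of the jig; origin at its middle, underside. Leave it.
There are look-alikes about, which are no part of the job. What is shaped like the part that bears rail_center but purple is not meant.

How it is judged:
By the outcome, as a careful person would: the job done as asked, in the order asked, and still so for the second after the job is handed in, while the arm keeps its last pose, push and grip.
It also fails if it takes over 32 s, if anything falls off the work surface, if the arm or the gripper's body presses on something with over 40 N, if the wrist force passes 120 N, or if a joint passes its speed limit or range.

## Robot

A 7-joint arm with a two-finger parallel gripper is mounted at the origin on a cart in front of the work surface, level with it; the furniture and walls round the work are solid. World frame = base frame: x ahead of the robot, y to its left, z up, the work surface at z = 0. Lengths are in m, angles in rad, forces in N, time in s.
With the tool pointing down it reaches from about 0.35 to 0.9 m from the base axis. Payload 19.9 kg.
Tool frame: the origin (TCP) lies at the very end of the fingers, on their centre line; the grasp point (between the pads) lies 19 mm behind it; z points along the fingers, y is the line along which they close (so a half turn about z gives the same grasp; the last joint's range is limited). The gripper opens to 94 mm and grips with 3 to 60 N. Pads are 16 mm wide; open, the fingers measure 119 mm over their backs; the gripper's body (75 mm by 177 mm) begins 78 mm behind the grasp point.
Start: joints at [1.278, 0.417, -0.01, 1.614, 0.005, 1.111, -0.053], TCP at [0.156, -0.605, 0.205] pointing down, gripper open.
Joint ranges: [-2.81, 2.81], [-0.39, 2.02], [-1.27, 1.25], [0.06, 2.57], [-1.19, 4.33], [0.19, 2], [-2.82, 2.82]. Speed limits (rad/s): [1.89, 1.89, 2.39, 2.39, 3.01, 3.01, 3.01].

## Interface

Orientations are given as a unit quaternion [w, x, y, z].
In Python, from cell import manip, status, viewer, job gives the robot as it stands. Calls block until the motion is done:
- manip.movep(position, orientation): joint-space move of the TCP to a pose.
- manip.servo_line(position, frame=None, speed=0.15): straight line of the TCP; frame=None keeps the orientation; speed is the mean speed in m/s.
- manip.goto_joints(angles): joint-space move.
- manip.open_jaws() and manip.close_gripper(grip_force=None): open the fingers fully, or close them until they stop; grip_force is the grip in N (None keeps the last).
- manip.sleep(seconds).
- manip.inverse_kinematics(position, orientation): joint angles nearest the present ones, or None.
- status.get_state(): the state.
- viewer.camera(name): name is "scene" or "top" or "wrist"; returns the picture (420x560x3 uint8, red, green, blue); there is no depth.
- viewer.camera_info(name): a dict with "vfov" (degrees; the focal length in pixels is half the picture's height over the tangent of half this angle, whatever the lens; pixels are square), "cx", "cy" (the principal point, pixels), "extrinsics" (4x4, takes a point from world to camera coordinates). Camera axes: x right, y down, z forward; pixel columns grow to the right and rows downward; lengths in m; the calibration is good to about 2 mm. A picture is of the moment at which its call begins: read the wrist's pose just before it. camera_info takes no time and is no camera call; for the wrist camera it gives the pose at the moment of the call.
A pose or a line that the arm cannot do raises manip.IKError and nothing moves.
- job.sign_off(): hands the job in; it is judged then, once.
The state is a dict: "clock": time; "joints": joint angles; "joint_vel": joint speeds; "joint_torque": joint torques, N m; "tcp_pos": TCP position; "ee_rot": TCP orientation; "contact_force": force on the tool from outside, world axes, zero at the start; "ft_torque": the same for the moment, N m; "width": opening from 0.0 (shut) to 1.0 (fully open); "finger_force": force on a finger pad.
Only numpy, scipy, OpenCV 4.12 (cv2) and the standard library are available. Lean on these libraries where they do the work, as an engineer would, in place of code of your own. Each camera call takes 0.05 s, during which the arm holds its last target. There are 200 camera calls.

## Working session

There is one attempt and no reset: what is moved stays moved. The work goes in short steps, each a Python script; the robot and the scene stay as the last script left them, time stands still between calls to the robot, and variables do not carry over. Pictures are saved under pics/ and viewed, at most 10 in all, crops included, and the job is handed in when it is done.

```bash
ls; mkdir -p pics
python3 - <<'E'
from cell import manip,status,viewer,job
import cv2,numpy as np
for n in ["scene","top"]:
    im=viewer.camera(n); cv2.imwrite(f"pics/{n}0.png",im[:,:,::-1])
    i=viewer.camera_info(n); print(n,{k:(np.round(v,4).tolist()) for k,v in i.items() if not isinstance(v,str)})
print(status.get_state())
E
```

```text
pics
scene {'vfov': 55.251, 'cx': 279.4242, 'cy': 210.9442, 'extrinsics': [[-0.8065, -0.5911, 0.0152, 0.5104], [-0.4067, 0.5359, -0.7399, 0.333], [0.4292, -0.6029, -0.6726, 0.8166], [0.0, 0.0, 0.0, 1.0]]}
top {'vfov': 42.5498, 'cx': 288.8511, 'cy': 218.4412, 'extrinsics': [[0.0251, -0.9992, 0.0296, -0.012], [-0.9893, -0.0291, -0.1433, 0.6269], [0.144, -0.0257, -0.9892, 1.3123], [0.0, 0.0, 0.0, 1.0]]}
{'clock': 0.1, 'joints': array([ 1.27747671,  0.41792994, -0.0103335 ,  1.6140821 ,  0.00471993,
        1.11071046, -0.05300668]), 'joint_vel': array([ 0.00087092, -0.00064496,  0.00126037, -0.00027106, -0.0002082 ,
        0.00028101, -0.00021822]), 'joint_torque': array([ 1.80021834e-03, -8.52586412e+01,  6.40117060e-01, -4.26689029e+01,
       -4.87938174e-02,  1.64205814e-02,  1.33866893e-04]), 'tcp_pos': array([ 0.15564845, -0.60496747,  0.20489134]), 'ee_rot': array([-5.41092883e-04,  9.92081294e-01,  1.25596177e-01, -1.14540816e-04]), 'contact_force': array([ 0.60419913, -0.09411568, -0.03657031]), 'ft_torque': array([0.00746316, 0.0426019 , 0.01239764]), 'finger_force': 0.0, 'width': 1.002202605807497}
```

View pics/scene0.png

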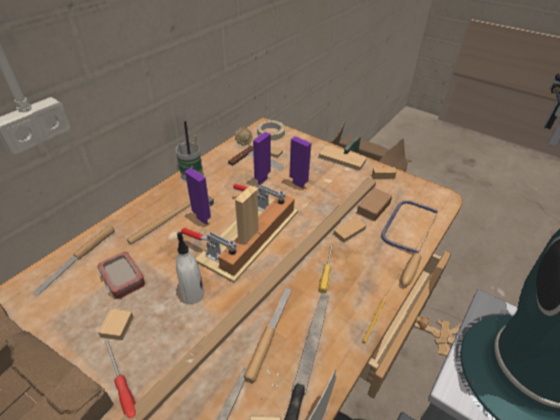

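View pics/top0.png

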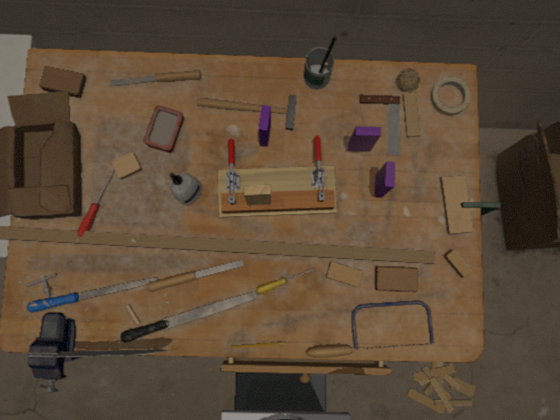

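Run:
```python
import cv2,numpy as np
a=cv2.imread("pics/top0.png")[150:230,205:345]; b=cv2.imread("pics/scene0.png")[170:290,170:310]
a=cv2.convertScaleAbs(cv2.resize(a,None,fx=5.5,fy=5.5,interpolation=cv2.INTER_CUBIC)[:440,:770],alpha=1.5)
b=cv2.resize(b,None,fx=5,fy=5,interpolation=cv2.INTER_CUBIC)
cv2.imwrite("pics/topc.png",a);cv2.imwrite("pics/scenec.png",b)
```

```text
(no output)
```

View pics/topc.png

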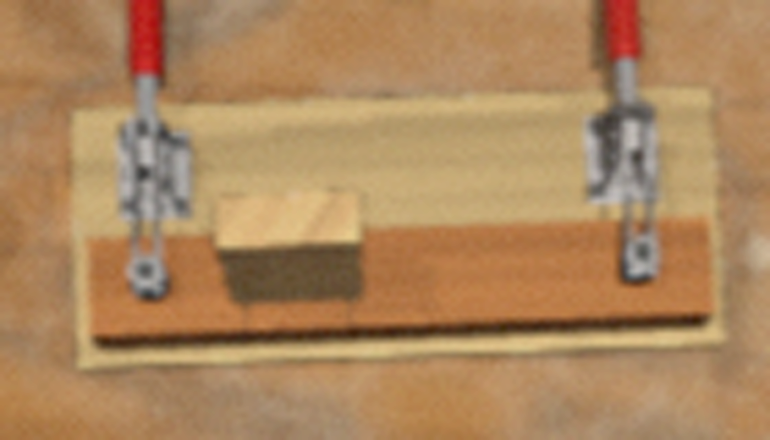

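View pics/scenec.png

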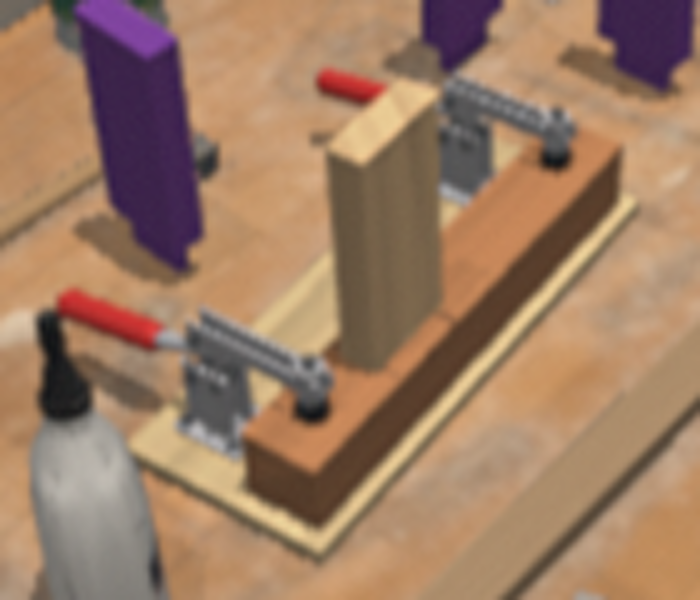

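The pale rail standing in the brown stile has its top centre at top px (257,190) and scene px (247,194). It fits the description. The purple look-alikes at top px (264,125), (365,138) and (386,180) stand loose and are not meant. The long end is at the right of the top picture, about px (334,199), and the clamps are at columns 232 and 319. The bottle is at (184,186).

```bash
cat > h.py <<'E'
import numpy as np, cv2
from cell import manip,status,viewer,job
from scipy.spatial.transform import Rotation as R
def ray(n,px,z,info=None):
    i=info or viewer.camera_info(n); E=np.array(i["extrinsics"]); f=210/np.tan(np.radians(i["vfov"]/2))
    d=E[:3,:3].T@np.array([(px[0]-i["cx"])/f,(px[1]-i["cy"])/f,1]); c=-E[:3,:3].T@E[:3,3]
    return c+d*(z-c[2])/d[2]
E
python3 - <<'E'
from h import *
np.set_printoptions(precision=4,suppress=True)
t=lambda x,y:(x/5.5+205-.4,y/5.5+150-.4); s=lambda x,y:(x/5+170-.4,y/5+170-.4)
c=[ray("top",t(*p),.197) for p in [(217,198),(357,192),(360,243),(219,248)]]
print("railtop",np.mean(c,0),c[1]-c[0],c[2]-c[3],c[3]-c[0])
c=[ray("top",t(*p),.057) for p in [(90,238),(710,218),(712,318),(95,337)]]
print("stile",c, [np.arctan2(*(c[i]-c[j])[:2]) for i,j in [(0,1),(3,2)]])
a=.5*(c[0]+c[3]); b=.5*(c[1]+c[2]); print("mortise",a+(b-a)/np.linalg.norm(b-a)*.095, b+(a-b)/np.linalg.norm(b-a)*.19)
c=[ray("scene",s(*p),.197) for p in [(330,150),(400,83),(440,92),(360,165)]];print("scene railtop",np.mean(c,0),c[1]-c[0])
c=[ray("scene",s(*p),.057) for p in [(315,472),(620,147)]];print("scene stile -x edge",c,np.arctan2(*(c[0]-c[1])[:2]))
E
```

```text
railtop [0.6682 0.0822 0.197 ] [ 0.0043 -0.0571  0.    ] [ 0.0038 -0.0573  0.    ] [-0.0207 -0.0016  0.    ]
stile [array([0.6849, 0.1769, 0.057 ]), array([ 0.703 , -0.1058,  0.057 ]), array([ 0.6565, -0.1073,  0.057 ]), array([0.6394, 0.1727, 0.057 ])] [np.float64(-0.06373011380792633), np.float64(-0.061066547027968515)]
mortise [0.6681 0.08   0.057 ] [0.6679 0.083  0.057 ]
scene railtop [0.6684 0.0853 0.197 ] [ 0.0055 -0.0563  0.    ]
scene stile -x edge [array([0.641 , 0.1774, 0.057 ]), array([ 0.6607, -0.1036,  0.057 ])] -0.07018274137488155
```

```bash
cat >> h.py <<'E'
YAW=.063; M=np.array([.6682,.083,.057]); H=.091   # H: TCP height above shoulders in rail frame
J=R.from_euler("z",YAW); B=None
def quat(r): q=r.as_quat(); return [q[3],q[0],q[1],q[2]]
def pose(phi,dy,dz,sign=1,M=M):
    """TCP pose for rail leaned phi towards long end, shoulder middle displaced dy (jig y), dz."""
    base=R.from_matrix(np.array([[0,sign,0],[sign,0,0],[0,0,-1.]]))
    r=J*R.from_euler("x",phi)
    return M+J.apply([0,dy,dz])+r.apply([0,0,H]), quat(r*base)
E
python3 - <<'E'
from h import *
np.set_printoptions(precision=3,suppress=True)
for s in (1,-1):
    for a in [(0,0,.17),(0,0,0),(.14,0,.01),(-.14,0,.01)]:
        print(s,a,manip.inverse_kinematics(*pose(*a,sign=s)))
p=status.get_state()["tcp_pos"]; print(p)
E
```

```text
1 (0, 0, 0.17) [ 0.349  0.55  -0.82   1.311  0.395  1.445 -0.381]
1 (0, 0, 0) [ 0.327  0.672 -0.749  1.515  0.484  1.147 -0.452]
1 (0.14, 0, 0.01) [ 0.416  0.664 -0.75   1.513  0.331  1.109 -0.298]
1 (-0.14, 0, 0.01) [ 0.321  0.736 -0.908  1.489  0.72   1.294 -0.649]
-1 (0, 0, 0.17) [ 0.474  0.647 -1.086  1.307  0.563  1.508  2.652]
-1 (0, 0, 0) [ 0.5    0.82  -1.088  1.509  0.745  1.269  2.522]
-1 (0.14, 0, 0.01) [-0.742  0.814  1.08   1.557 -0.873  1.304 -2.574]
-1 (-0.14, 0, 0.01) [ 0.405  0.823 -1.088  1.487  0.852  1.376  2.416]
[ 0.156 -0.605  0.205]
```

Run:
```python
from h import *
p=status.get_state()["tcp_pos"]
manip.servo_line(list(p+[0,0,.11]),speed=.2)
manip.movep(*pose(0,0,.16))
s=status.get_state(); i=viewer.camera_info("wrist"); im=viewer.camera("wrist")
cv2.imwrite("pics/w1.png",im[:,:,::-1]); import pickle; pickle.dump(i,open("w1.pkl","wb"))
print(s["clock"],s["tcp_pos"],s["contact_force"],pose(0,0,.16))
```

```text
3.8083 [0.66833737 0.08206159 0.30790241] [ 0.41054026  0.12557125 -0.64154095] (array([0.6682, 0.083 , 0.308 ]), [np.float64(0.0), np.float64(0.6844858165917235), np.float64(0.7290261770915786), np.float64(0.0)])
```

View pics/w1.png

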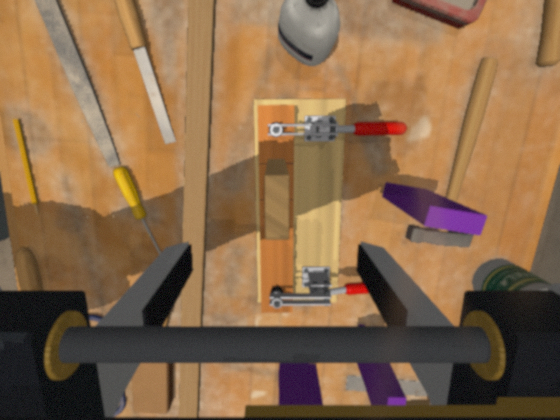

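The wrist view shows the rail's top at about px x 264–290, y 175–239, between the open fingers. I'll convert that and compare it with the first estimate.

Run:
```python
from h import *
import pickle
i=pickle.load(open("w1.pkl","rb"))
for p in [(264,176),(289,176),(264,239),(290,239),(277,207)]: print(p,ray("wrist",p,.197,i))
for p in [(259,106),(296,106),(293,300),(260,306)]: print("stile",p,ray("wrist",p,.057,i))
im=cv2.imread("pics/w1.png")[90:320,200:360]; cv2.imwrite("pics/w1c.png",cv2.resize(im,None,fx=2.6,fy=2.6,interpolation=cv2.INTER_CUBIC))
```

```text
(264, 176) [0.65845634 0.11256325 0.197     ]
(289, 176) [0.68006641 0.11387614 0.197     ]
(264, 239) [0.66151035 0.05498564 0.197     ]
(290, 239) [0.68512187 0.05641526 0.197     ]
(277, 207) [0.67143099 0.08563909 0.197     ]
stile (259, 106) [0.64495196 0.17628253 0.057     ]
stile (296, 106) [0.68999384 0.17902833 0.057     ]
stile (293, 300) [ 0.70605087 -0.08342415  0.057     ]
stile (260, 306) [ 0.65977303 -0.09574434  0.057     ]
```

View pics/w1c.png

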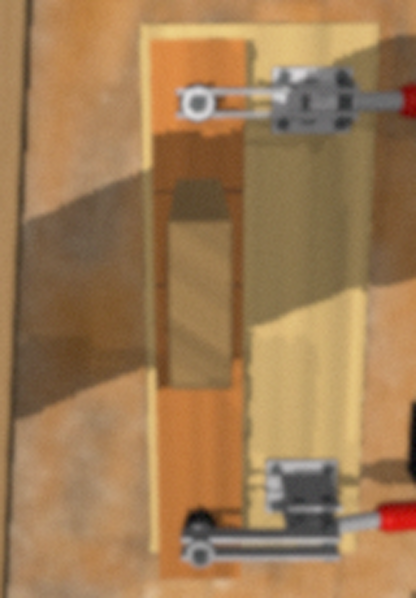

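The crop confirms the pale rail's top face is centred at px (277,207), within 3 mm of the first estimate. I'll grip there.

```bash
sed -i 's/^YAW=.*M=np.array(\[[^]]*\])/YAW=.064; M=np.array([.6697,.0845,.057])/' h.py
python3 - <<'E'
from h import *
np.set_printoptions(precision=4,suppress=True)
p,q=pose(0,0,0)
manip.servo_line(list(p),q,speed=.12)
s=status.get_state(); print(s["clock"],s["tcp_pos"],p,s["contact_force"])
manip.close_gripper(55)
s=status.get_state(); print(s["clock"],s["tcp_pos"],s["contact_force"],s["ft_torque"],s["width"]*94,s["finger_force"])
cv2.imwrite("pics/s2.png",viewer.camera("scene")[150:300,160:320,::-1])
E
```

```text
5.3417 [0.67   0.0846 0.1487] [0.6697 0.0845 0.148 ] [-0.5905  0.3244  0.334 ]
6.4417 [0.6698 0.0845 0.148 ] [ 0.5167  0.2747 -1.5352] [ 0.0251 -0.4381  0.0437] 21.966848648254228 54.99147176742554
```

```bash
cat >> h.py <<'E'
def go(phi,dy,dz,speed=.03):
    p,q=pose(phi,dy,dz); manip.servo_line(list(p),q,speed=speed); s=status.get_state()
    r=R.from_quat(np.array(s["ee_rot"])[[1,2,3,0]])
    z=J.inv().apply(r.apply([0,0,1])); d=J.inv().apply(np.array(s["tcp_pos"])-p)
    print(f"t {s['clock']:.2f} phi {phi:.3f} got {np.arctan2(z[1],-z[2]):.3f} err mm",np.round(d*1e3,2),"F",np.round(s["contact_force"],1),"T",np.round(s["ft_torque"],2),"g",round(s["finger_force"],1))
E
python3 - <<'E'
from h import *
for f in (.045,.09,.135): go(f,-.03+.03*np.cos(f),.03*np.sin(f))
manip.sleep(.3)
go(f,-.03+.03*np.cos(f),.03*np.sin(f))
cv2.imwrite("pics/t3.png",viewer.camera("top")[:,:,::-1]); cv2.imwrite("pics/s3.png",viewer.camera("scene")[:,:,::-1])
c=cv2.imread("pics/s3.png")[150:300,160:320]; cv2.imwrite("pics/s3c.png",cv2.resize(np.hstack([cv2.imread("pics/s2.png"),c]),None,fx=2.5,fy=2.5,interpolation=cv2.INTER_CUBIC))
E
```

```text
t 6.78 phi 0.045 got 0.047 err mm [0.15 0.42 0.14] F [ 1.6  2.7 -1.9] T [ 1.03 -0.64 -0.04] g 55.0
t 7.08 phi 0.090 got 0.092 err mm [0.19 0.42 0.25] F [1.4 3.2 1.5] T [ 1.13 -0.54 -0.05] g 55.0
t 7.37 phi 0.135 got 0.135 err mm [ 0.41 -0.42  0.28] F [2.  1.2 2.4] T [ 0.47 -1.01 -0.16] g 55.0
t 7.92 phi 0.135 got 0.135 err mm [ 0.32 -0.13  0.26] F [ 4.8 -1.9  5.3] T [-0.18 -1.74 -0.29] g 55.0
```

View pics/s3c.png

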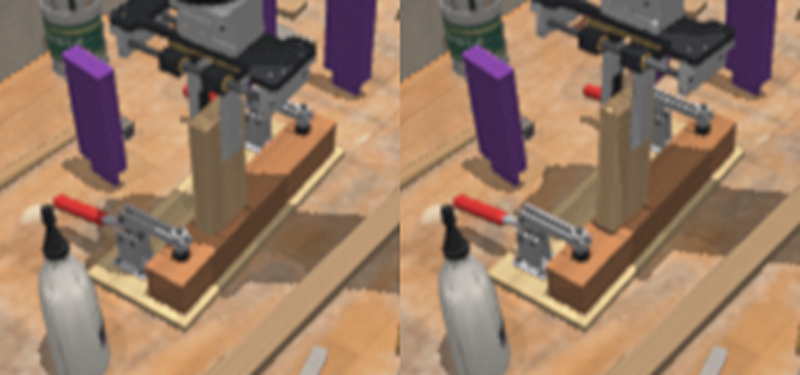

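The right half shows the rail leaning with the gripper towards the long end, its near shoulder lifted off the stile at about (625,222). Next I tip it back about the other edge, keeping it up.

Run:
```python
from h import *
f=.135; Ey=-.03+.06*np.cos(f); Ez=.06*np.sin(f)
for p in (.09,.045,0,-.045,-.09,-.135): go(p,Ey-.03*np.cos(p)+.0004*(f-p)/.27,Ez-.03*np.sin(p))
manip.sleep(.3)
go(p,Ey-.03*np.cos(p)+.0004,Ez-.03*np.sin(p))
cv2.imwrite("pics/s4.png",viewer.camera("scene")[:,:,::-1])
c=cv2.imread("pics/s4.png")[150:300,160:320]; cv2.imwrite("pics/s4c.png",cv2.resize(c,None,fx=4,fy=4,interpolation=cv2.INTER_CUBIC))
```

```text
t 8.31 phi 0.090 got 0.089 err mm [ 0.18  0.23 -0.03] F [ 5.1 -1.   1.5] T [ 0.05 -1.89 -0.19] g 55.0
t 8.60 phi 0.045 got 0.045 err mm [0.2  0.84 0.37] F [3.9 1.3 5.6] T [ 0.42 -1.65  0.01] g 55.0
t 8.89 phi 0.000 got -0.000 err mm [-0.08  0.93 -0.05] F [5.9 1.1 1.1] T [ 0.74 -1.81  0.03] g 55.0
t 9.19 phi -0.045 got -0.045 err mm [-0.05  0.84 -0.09] F [4.8 1.8 0.4] T [ 0.67 -1.83  0.13] g 55.0
t 9.49 phi -0.090 got -0.091 err mm [-0.09  0.77 -0.16] F [ 4.8  1.7 -0.1] T [ 0.64 -1.88  0.21] g 55.0
t 9.79 phi -0.135 got -0.136 err mm [-0.08  0.77 -0.15] F [4.4 2.2 1.1] T [ 0.63 -1.87  0.34] g 55.0
t 10.34 phi -0.135 got -0.135 err mm [-0.08  0.64 -0.13] F [5.6 1.3 0.4] T [ 0.84 -1.91  0.31] g 55.0
```

View pics/s4c.png

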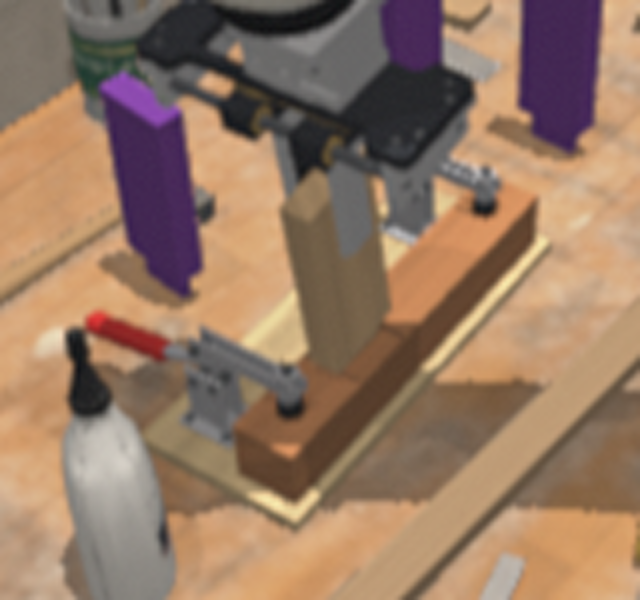

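The rail now leans towards the bottle, with its shoulder raised around (350,360) and the tenon still in. Next I bring it upright and lift it.

Run:
```python
from h import *
go(-.065,0.0002,.0125); go(0,0,.0125); go(0,0,.028,.04); go(0,0,.044,.04)
manip.sleep(.6); go(0,0,.044)
cv2.imwrite("pics/s5.png",viewer.camera("scene")[:,:,::-1]); cv2.imwrite("pics/t5.png",viewer.camera("top")[:,:,::-1])
c=cv2.imread("pics/s5.png")[130:290,170:310]; d=cv2.imread("pics/t5.png")[130:290,170:345]
cv2.imwrite("pics/s5c.png",cv2.resize(np.hstack([c,d]),None,fx=2.5,fy=2.5,interpolation=cv2.INTER_CUBIC))
```

```text
t 10.75 phi -0.065 got -0.067 err mm [-0.04 -0.94 -0.39] F [ 6.4 -1.3 -1.4] T [-0.77 -2.28  0.26] g 55.0
t 11.10 phi 0.000 got -0.002 err mm [-0.11 -0.58 -0.46] F [ 5.8 -2.2 -2.8] T [-0.88 -2.29  0.11] g 55.0
t 11.63 phi 0.000 got -0.001 err mm [-0.7   0.44 -0.57] F [ 0.4 -0.2 -0.6] T [-0.09 -0.1  -0.04] g 55.0
t 12.18 phi 0.000 got -0.000 err mm [-0.01 -0.03  0.07] F [-0.4 -0.1 -1. ] T [-0.09 -0.1   0.02] g 55.0
t 13.03 phi 0.000 got 0.000 err mm [0.   0.02 0.01] F [-0.2  0.7 -1.5] T [-0.05 -0.08  0.04] g 55.0
```

View pics/s5c.png

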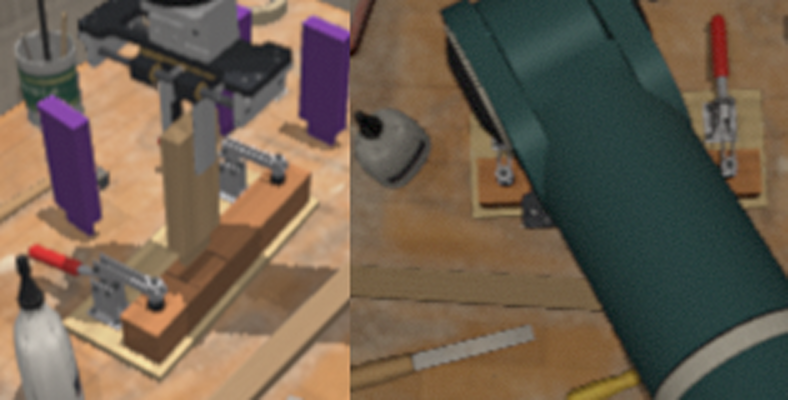

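The rail is lifted and the mortise region is visible at about (195,270). I'll use one last enlarged view with the expected corner points marked, to check tilt and height.

Run:
```python
from h import *
i=viewer.camera_info("scene"); E=np.array(i["extrinsics"]); f=210/np.tan(np.radians(i["vfov"]/2))
def pr(p): c=E[:3,:3]@p+E[:3,3]; return np.array([f*c[0]/c[2]+i["cx"],f*c[1]/c[2]+i["cy"]])
k=6
def panel(im,o,dz):
    im=cv2.resize(im,None,fx=k,fy=k,interpolation=cv2.INTER_CUBIC)
    for x,y,z in [(-.011,.03,.14),(.011,.03,.14),(-.011,.03,0),(.011,.03,0),(-.011,-.03,0),(-.005,.02,-.024),(-.005,-.02,-.024)]:
        u=(pr(M+J.apply([x,y,z+dz]))-o+.5)*k; cv2.circle(im,tuple(int(v) for v in u),4,(255,255,0) if z>=0 else (0,0,255),1)
    return im
a=panel(cv2.imread("pics/s2.png")[30:110,50:115],(210,180),0)
b=panel(cv2.imread("pics/s5.png")[165:245,210:275],(210,165),.044)
cv2.imwrite("pics/chk.png",np.hstack([a,b]))
```

```text
(no output)
```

View pics/chk.png

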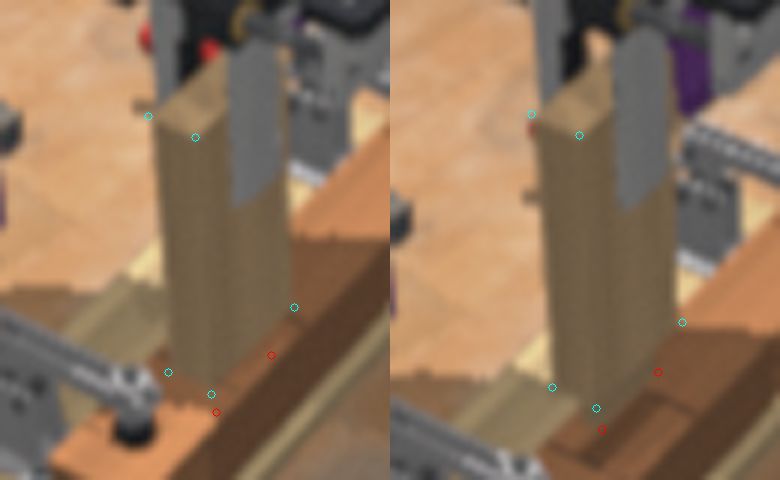

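Marked corners match at the top, and the finger-to-rail offset is nearly unchanged, so the rail hasn't slid noticeably in the grip. I'll check the tilt numerically from the left silhouette edge, before against after.

Run:
```python
from h import *
i=viewer.camera_info("scene"); E=np.array(i["extrinsics"]); f=210/np.tan(np.radians(i["vfov"]/2))
def pr(p): c=E[:3,:3]@p+E[:3,3]; return np.array([f*c[0]/c[2]+i["cx"],f*c[1]/c[2]+i["cy"]])
def fit(im,o,dz,x,y,z0,z1):
    im=cv2.GaussianBlur(im,(3,3),0).astype(float); pts=[]
    def line(phi): 
        r=J*R.from_euler("x",phi); return [pr(M+J.apply([0,0,dz])+r.apply([x,y,z])) for z in (z1,z0)]
    a,b=line(0)
    for v in range(int(a[1])+3,int(b[1])-2):
        u=a[0]+(b[0]-a[0])*(v-a[1])/(b[1]-a[1]); cols=np.arange(int(u)-4,int(u)+6)
        g=np.array([np.abs(im[v-o[1],c+1-o[0]]-im[v-o[1],c-1-o[0]]).sum() for c in cols])
        k=g.argmax()
        if g[k]>40: w=g[max(0,k-1):k+2]; pts.append((v,(cols[max(0,k-1):k+2]*w).sum()/w.sum()))
    pts=np.array(pts); s=np.polyfit(*pts.T,1)
    for _ in range(4):
        e=np.abs(np.polyval(s,pts[:,0])-pts[:,1]); pts=pts[e<max(.5,2*np.median(e))]; s=np.polyfit(*pts.T,1)
    sl=lambda p:(lambda a,b:(b[0]-a[0])/(b[1]-a[1]))(*line(p))
    print(len(pts),"slope",s[0].round(4),"pred",round(sl(0),4),"tilt",((s[0]-sl(0))/((sl(.05)-sl(-.05))/.1)).round(4))
s2=cv2.imread("pics/s2.png"); s5=cv2.imread("pics/s5.png"); s4=cv2.imread("pics/s4.png");s3=cv2.imread("pics/s3.png")
for im,o,dz in ((s2,(160,150),0),(s3,(0,0),.004),(s4,(0,0),.012),(s5,(0,0),.044)): fit(im,o,dz,.011,.03,.01,.135)
```

```text
28 slope 0.0929 pred 0.0797 tilt -0.0139
20 slope 0.0325 pred 0.0797 tilt 0.0497
29 slope 0.1817 pred 0.0797 tilt -0.1083
33 slope 0.0741 pred 0.0797 tilt 0.0061
```

Run:
```python
from h import *
i=viewer.camera_info("scene"); E=np.array(i["extrinsics"]); f=210/np.tan(np.radians(i["vfov"]/2))
def pr(p): c=E[:3,:3]@p+E[:3,3]; return np.array([f*c[0]/c[2]+i["cx"],f*c[1]/c[2]+i["cy"]])
def fit(im,o,ph,dz,x,y,z0,z1):
    im=cv2.GaussianBlur(im,(3,3),0).astype(float); pts=[]
    def line(phi):
        r=J*R.from_euler("x",phi); return [pr(M+J.apply([0,0,dz])+r.apply([x,y,z])) for z in (z1,z0)]
    a,b=line(ph)
    for v in range(int(a[1])+2,int(b[1])-1):
        u=a[0]+(b[0]-a[0])*(v-a[1])/(b[1]-a[1]); cols=np.arange(int(u)-3,int(u)+5)
        g=np.array([np.abs(im[v-o[1],c+1-o[0]]-im[v-o[1],c-1-o[0]]).sum() for c in cols]); k=g.argmax()
        if g[k]>30: w=g[max(0,k-1):k+2]; pts.append((v,(cols[max(0,k-1):k+2]*w).sum()/w.sum()))
    pts=np.array(pts); s=np.polyfit(*pts.T,1)
    for _ in range(4):
        e=np.abs(np.polyval(s,pts[:,0])-pts[:,1]); pts=pts[e<max(.4,2*np.median(e))]; s=np.polyfit(*pts.T,1)
    sl=lambda p:(lambda a,b:(b[0]-a[0])/(b[1]-a[1]))(*line(p))
    return len(pts),round(ph+(s[0]-sl(ph))/((sl(ph+.05)-sl(ph-.05))/.1),4)
L=lambda n:cv2.imread(f"pics/{n}.png")
for n,o,p,dz in (("s2",(160,150),0,0),("s3",(0,0),.135,.004),("s4",(0,0),-.135,.012),("s5",(0,0),0,.044)):
    print(n,p,"left",fit(L(n),o,p,dz,.011,.03,.012,.136),"right",fit(L(n),o,p,dz,-.011,-.03,.003,.085))
```

```text
s2 0 left (29, np.float64(-0.0131)) right (10, np.float64(0.0194))
s3 0.135 left (26, np.float64(0.0943)) right (6, np.float64(-0.2921))
s4 -0.135 left (30, np.float64(-0.1229)) right (17, np.float64(-0.145))
s5 0 left (29, np.float64(-0.0019)) right (17, np.float64(0.0381))
```

```bash
python3 -c "
from h import *
s=status.get_state(); print(s['clock'],s['tcp_pos'],s['finger_force'],np.abs(s['joint_vel']).max()); print(job.sign_off())"
```

```text
13.1333 [0.66968402 0.08452731 0.19199719] 54.99925374984741 0.0013391652399987756
the job is handed in; nothing more can be done
None
```

I rocked the rail about 6–8° towards the long end, then about the same the other way with the tenon still in. I then drew it out and handed the job in at 13.1 s, holding it still and upright to within about 1°, with the tenon about 2 cm above the mortise.

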